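Key the shutoff knob onto its pin

ROBOT

A 6-joint arm with a two-finger parallel gripper is mounted at the origin on the work surface. World frame = base frame: x ahead of the robot, y to its left, z up, the work surface at z = 0. Lengths are in m, angles in rad, forces in N, time in s.
With the tool pointing down it reaches from about 0.275 to 0.825 m from the base axis. Payload 4.9 kg.
Tool frame: the origin (TCP) lies midway between the tips of the shut fingers; the grasp point (between the pads) lies 19 mm behind it (grip_point_offset is the distance from the TCP to the grasp point, in m); z points along the fingers, x is the direction in which the jaws open and shut, and the axes are right-handed (so a half turn about z gives the same grasp; the last joint's range is limited). The gripper opens to 85 mm and grips with 20 to 120 N. Pads are 22 mm wide; open, the fingers measure 114 mm over their backs; the gripper's body (76 mm by 85 mm) begins 54 mm behind the grasp point. The pads swing forward as they close: fully open they stand 13 mm farther back than shut.
Start: joints at [1.057, 0.326, -0.193, 1.052, 0, 1.437], TCP at [0.204, 0.511, 0.231] pointing down, gripper open.
Joint ranges: [-2.65, 2.65], [-0.97, 1.79], [-1.3, 1.35], [-1.93, 2.1], [-1.47, 1.37], [-3.14, 3.14]. Speed limits (rad/s): [2.57, 2.57, 3.14, 3.14, 3.14, 3.14].

INTERFACE

Orientations are given as a rotation vector (axis times angle).
In Python, from cell import * gives the robot as it stands. Calls block until the motion is done:
- movep(position, orientation): joint-space move of the TCP to a pose.
- move_l(position, velocity=0.15, rot=None, until_force=None): straight line of the TCP; rot=None keeps the orientation; velocity is the mean speed in m/s. With until_force (N) it stops when the force on the tool has changed by that much, and returns True; else False.
- set_joints(angles): joint-space move.
- let_go() and grab(newtons=None): open the fingers fully, or close them until they stop; newtons is the grip in N (None keeps the last).
- sleep(seconds).
- ik(position, orientation): joint angles nearest the present ones, or None.
- get_state(): the state.
- grab_frame(name): name is "scene" or "top"; returns a dict with "img" (384x512x3 uint8, red, green, blue), "fx", "fy", "cx", "cy" (pixels), "cam_to_world" (4x4, takes a point from camera to world coordinates). Camera axes: x right, y down, z forward; pixel columns grow to the right and rows downward; lengths in m; the calibration is good to about 2 mm. A picture is of the moment at which its call begins. There is no depth.
A pose or a line that the arm cannot do raises MotionError and nothing moves.
- sign_off(): hands the job in, once; it reports no verdict.
Trained networks look in the newest picture that a camera, given by its name, has taken for a name from the list of things; names that differ only in an ending like _2 or _b are one class to them, and where a whole thing is asked for, a point or a joint stands for the part that bears it (a point fixed in the world has none). Each returns a list of dicts, best first, with "score" (0 to 1); they miss things now and then, are a little off and sometimes report something else, mostly with a low value. They report only what shows in the picture. A call takes as long as a camera call.
- spot_in(camera, name): "centre" ([column, row] in pixels, amid what is visible of it).
- silhouettes(camera, name): "mask" (384x512 bool, what is visible of it) and "centre" ([column, row] in pixels, amid what is visible of it).
- tip_of(camera, name): "centre" ([column, row] in pixels: a listed point, or the origin of a listed thing).
The state is a dict: "clock": time; "q": joint angles; "joint_velocities": joint speeds; "tau": joint torques, N m; "position": TCP position; "eef_rot": TCP orientation; "contact_force": force on the tool from outside, world axes, zero at the start; "wrist_torque": the same for the moment, N m; "finger_gap": opening from 0.0 (shut) to 1.0 (fully open).
Only numpy, scipy, OpenCV 4.12 (cv2) and the standard library are available. Lean on these libraries where they do the work, as an engineer would, in place of code of your own. Each camera call takes 0.05 s, during which the arm holds its last target. There are 200 camera calls.

TASK

The round grey shutoff knob between the two inlet valves stands raised on its stem, because the notch in its rim is not over the steel pin. Turn the knob by pushing one side of its fin with a fingertip, without pinching the fin, until the notch meets the pin, then press the knob down fully home over the pin and take the fingers away. Do not pull the knob up, and leave the two inlet valve levers and the other things lying around as they are.

Things in the scene. Friction and masses are not known exactly. Their poses are not given: they have to be found in the camera images.
- manifold: fixed brass and steel valve manifold on a ribbed mat whose top is 6 mm above the table; origin on the mat under the knob's axis, z up, y along its 430 mm length towards the left inlet valve. In the middle a round brass flange (124 mm across, top 40 mm above the origin) carries the knob; inlet valves stand 125 mm either side of it on y, no higher than 61 mm above the origin
- pin_top (a point): centre of the top of the upright steel pin, 8 mm in diameter, that stands 10 mm tall on the flange, 44 mm from the knob's axis on the manifold's +x side; a low brass rib, 9 mm tall, runs outward from it. Fixed to the manifold
- knob: the shutoff knob: a plain grey disc 88 mm across, 10 mm thick, with one notch through its rim, a boss and a fin. Origin at the centre of its underside, x towards the notch, z up along the axis. It turns either way about z without stops, against about 0.06 N m of friction, and stays where left. While raised its underside is 1 mm above the pin, which blocks it unless the notch is over the pin
- notch (a point): middle of the mouth of the notch, on the knob's rim, 44 mm from the axis, at the level of the disc's top face. The notch is about 20 mm wide at the rim, 9 mm deep, and goes through the whole thickness. It must lie right over pin_top in plan (about 5 mm of play either side)
- boss_top (a point): centre of the flat top of the knob's round middle boss, 28 mm across, 24 mm above the disc's top face, on the knob's axis: press here
- fin_mid (a point): on the top edge of the knob's only fin, at mid-length: an upright radial wall opposite the notch (180 degrees round), 30 mm long (14 to 44 mm from the axis), 8 mm thick with a 4 mm ridge along its top, 22 mm tall above the disc's top face; this point is 30 mm from the axis. Pushing either side of the fin turns the knob
- fin_side_a: one flat flank of the fin, on the knob's +y side (fixed to the knob, same origin and axes as the knob), 27 mm long, reaching to 19 mm above the disc's top face. It may be pushed
- fin_side_b: the opposite flank of the fin, on the knob's -y side, alike. It may be pushed, but not both flanks at once
- knob_press (a joint): how far the knob has been pressed down along its stem, m: 0 raised as found, 0.010 fully home with its underside 1 mm above the flange, negative if pulled up. It slides with about 5 N of friction and stays where it is left, with no spring
- lever_left_tip (a point): end of the flat steel lever of the left inlet valve (62 mm from its pivot), which points outward along the pipe, about 61 mm above the mat; it turns if pushed. To be left alone
- lever_right_tip (a point): end of the like lever of the right inlet valve. To be left alone
- funnel: an orange plastic funnel standing on its wide rim, 104 mm across, 115 mm tall; origin at the centre of its underside. A bystander
- sink_guard: a round steel mesh sink guard lying flat, 84 mm across, 15 mm tall; origin at the centre of its underside. A bystander
- scrub_brush: a green scrub brush, bristles down, 130 x 46 mm, 36 mm tall; origin at the centre of its underside, x along its length. A bystander
- dispenser: a white flip-cap dispenser bottle, 62 mm across, 155 mm tall; origin at the centre of its underside. A bystander
- spanner: a steel spanner lying flat, 160 mm long; x along its length. A bystander
- washer: a loose flat steel ring, 40 mm across, 6 mm thick; origin at the centre of its underside. A bystander
- tin: a small closed tin, 64 mm across, 60 mm tall; origin at the centre of its underside. A bystander

How it is judged:
By the outcome, as a careful person would: the job done as asked, in the order asked, and still so for the second after the job is handed in, with the robot touching nothing.
It also fails if it takes over 58 s, if anything falls off the work surface, if the arm or the gripper's body presses on something with over 40 N, if the wrist force passes 120 N, or if a joint passes its speed limit or range.

## Working session

There is one attempt and no reset: what is moved stays moved. The work goes in short steps, each a Python script; the robot and the scene stay as the last script left them, time stands still between calls to the robot, and variables do not carry over. Pictures are saved under pics/ and viewed, on a budget of 10 in all, crops included, one or two more only if the job needs it, and the job is handed in when it is done.

```bash
mkdir -p pics; ls
cat > h.py <<'E'
from cell import *
import numpy as np, cv2
from scipy.spatial.transform import Rotation as R
def ray(f,px):
    T=np.array(f["cam_to_world"]);d=np.array([(px[0]-f["cx"])/f["fx"],(px[1]-f["cy"])/f["fy"],1.])
    return T[:3,3],T[:3,:3]@d
def onz(f,px,z):
    o,d=ray(f,px);return o+d*(z-o[2])/d[2]
def tri(a,b):
    A=[];B=[]
    for o,d in (a,b):
        d=d/np.linalg.norm(d);P=np.eye(3)-np.outer(d,d);A.append(P);B.append(P@o)
    return np.linalg.lstsq(np.vstack(A),np.hstack(B),rcond=None)[0]
def proj(f,p):
    T=np.array(f["cam_to_world"]);c=T[:3,:3].T@(np.array(p)-T[:3,3]);return [f["fx"]*c[0]/c[2]+f["cx"],f["fy"]*c[1]/c[2]+f["cy"]]
def save(f,n): cv2.imwrite("pics/"+n,f["img"][:,:,::-1])
E
python3 - <<'E'
from h import *
np.set_printoptions(precision=4,suppress=True)
F={n:grab_frame(n) for n in("scene","top")}
for n in F: save(F[n],n+"0.png");print(n,np.array(F[n]["cam_to_world"]),F[n]["fx"])
Z=dict(pin_top=.056,notch=.067,boss_top=.091,fin_mid=.089,knob=.057,manifold=.006,lever_left_tip=.067,lever_right_tip=.067,funnel=0,dispenser=0,tin=0)
for k,z in Z.items():
    for n in F:
        for r in tip_of(n,k)[:2]: print(k,n,round(r["score"],2),np.array(r["centre"]),onz(F[n],r["centre"],z))
print(get_state())
E
```

```text
pics
scene [[-0.744   0.4657 -0.4792  1.1843]
 [ 0.6682  0.5152 -0.5367  0.7284]
 [-0.003  -0.7195 -0.6945  1.0006]
 [ 0.      0.      0.      1.    ]] 445.26503874348583
top [[-0.0288 -0.9949  0.0962  0.4637]
 [-0.9988  0.0324  0.0359  0.0235]
 [-0.0388 -0.0951 -0.9947  1.0008]
 [ 0.      0.      0.      1.    ]] 409.6285880388148
notch scene 0.69 [270. 201.] [0.5465 0.0953 0.067 ]
notch top 0.79 [237.2 191. ] [0.5516 0.0908 0.067 ]
notch top 0.34 [220.8 184.2] [0.5685 0.1282 0.067 ]
boss_top scene 0.94 [272.  205.5] [0.5708 0.128  0.091 ]
boss_top scene 0.36 [248.2 263.8] [0.7523 0.2317 0.091 ]
boss_top top 0.59 [221.3 185.2] [0.5636 0.1245 0.091 ]
boss_top top 0.35 [300.3 192.2] [ 0.5421 -0.0512  0.091 ]
fin_mid scene 0.57 [275.3 212.8] [0.5819 0.1528 0.089 ]
fin_mid scene 0.42 [268.8 202.4] [0.5679 0.1119 0.089 ]
fin_mid top 0.87 [211.4 177.4] [0.5822 0.1467 0.089 ]
fin_mid top 0.67 [188.6 228.7] [0.4686 0.2    0.089 ]
knob scene 0.79 [272.8 215.3] [0.5727 0.1347 0.057 ]
knob top 0.63 [220.3 183.5] [0.5713 0.1305 0.057 ]
manifold scene 0.56 [271.7 226. ] [0.5713 0.1308 0.006 ]
ma
[... 752 characters left out ...]
 -0.1524  0.    ]
dispenser top 0.86 [336.2 186.6] [ 0.5609 -0.1464  0.    ]
tin scene 0.7 [272.6 180.4] [ 0.4301 -0.0119  0.    ]
tin top 0.93 [279.3 243.8] [ 0.4264 -0.0031  0.    ]
tin top 0.61 [112.3 166.3] [0.6301 0.4072 0.    ]
{'clock': 1.2, 'q': array([ 1.0568,  0.3262, -0.1926,  1.052 , -0.    ,  1.4366]), 'joint_velocities': array([0.0008, 0.0012, 0.0006, 0.    , 0.001 , 0.0005]), 'tau': array([  0.0003, -44.3339,  26.2755,   0.0012,  -0.0001,   0.    ]), 'position': array([0.2039, 0.5108, 0.2313]), 'eef_rot': array([-2.6008, -1.7622, -0.    ]), 'contact_force': array([-0.1324, -0.6024,  0.3284]), 'wrist_torque': array([-0.0195,  0.0098,  0.002 ]), 'finger_gap': 1.0010415029341042}
```

Run:
```python
import cv2,numpy as np
a=cv2.imread("pics/top0.png");b=cv2.imread("pics/scene0.png")
z=lambda i,c0,r0,w,h,s:cv2.resize(i[r0:r0+h,c0:c0+w],None,fx=s,fy=s,interpolation=cv2.INTER_CUBIC)
cv2.imwrite("pics/c0.png",np.hstack([z(a,180,145,80,80,5),z(b,230,165,80,80,5)]))
cv2.imwrite("pics/full0.png",np.hstack([z(a,60,90,340,200,1.17),z(b,150,120,230,200,1.17)])[:, :800])
```

```text
(no output)
```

View pics/c0.png

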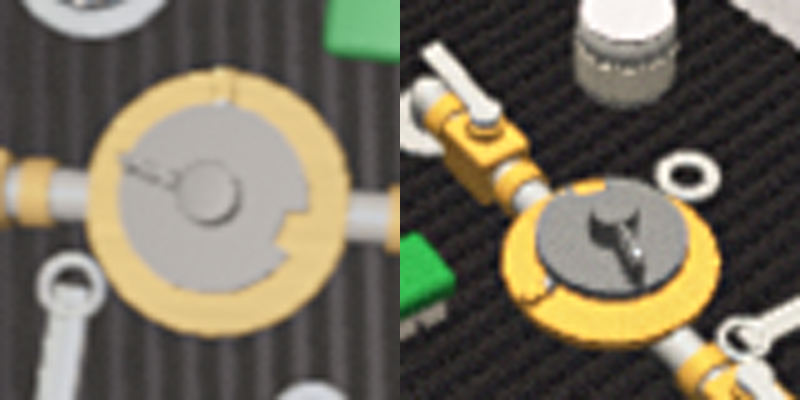

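View pics/full0.png

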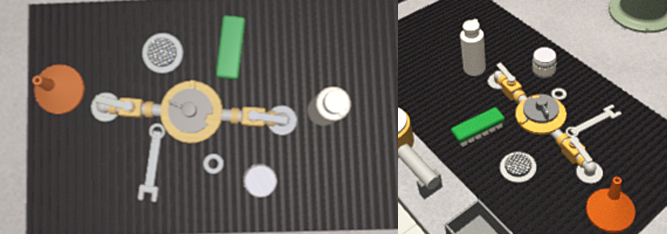

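```bash
cat >> h.py <<'E'
def rect(f,c,z,half=.075,s=4000):
    n=int(2*half*s);w=[(-half,-half),(half,-half),(half,half),(-half,half)]
    # output: right = -y world, up = +x world
    src=np.float32([proj(f,[c[0]+a,c[1]+b,z]) for a,b in w]);dst=np.float32([[(half-b)*s,(half-a)*s] for a,b in w])
    return cv2.warpPerspective(f["img"],cv2.getPerspectiveTransform(src,dst),(n,n),flags=cv2.INTER_CUBIC)
def toxy(px,c,half=.075,s=4000): return np.array([c[0]+half-px[1]/s,c[1]+half-px[0]/s])
E
python3 - <<'E'
from h import *
np.set_printoptions(precision=4,suppress=True)
c=(.570,.130);outs=[]
for n in("top","scene"):
    f=grab_frame(n)
    im=rect(f,c,.046);hsv=cv2.cvtColor(im,cv2.COLOR_RGB2HSV)
    m=cv2.inRange(hsv,(12,70,60),(35,255,255))
    k,l,st,ce=cv2.connectedComponentsWithStats(m);i=1+np.argmax(st[1:,4])
    p=cv2.convexHull(np.argwhere(l==i)[:,::-1].astype(np.int32)).astype(np.float32)
    (cx,cy),r=cv2.minEnclosingCircle(p);e=cv2.fitEllipse(p)
    print(n,"flange",toxy((cx,cy),c),r/4000,toxy(e[0],c),np.array(e[1])/8000)
    for s in silhouettes(n,"knob")[:1]:
        g=dict(f,img=(np.array(s["mask"])*255).astype(np.uint8));mm=rect(g,c,.067)
        h=cv2.convexHull(cv2.findNonZero((mm>127).astype(np.uint8)));e=cv2.fitEllipse(h)
        print("knob",s["score"],toxy(e[0],c),np.array(e[1])/8000)
    outs.append(cv2.resize(rect(f,c,.067,.055,7200)[:, :, ::-1],(400,400)))
cv2.imwrite("pics/r1.png",np.hstack(outs))
E
```

```text
top flange [0.5691 0.1252] 0.06518572235107421 [0.5688 0.1252] [0.0645 0.0649]
knob 0.78 [0.569 0.126] [0.0445 0.0456]
scene flange [0.5748 0.1242] 0.07075167846679688 [0.5722 0.1272] [0.0652 0.0688]
knob 0.6 [0.5732 0.132 ] [0.0456 0.0492]
```

View pics/r1.png

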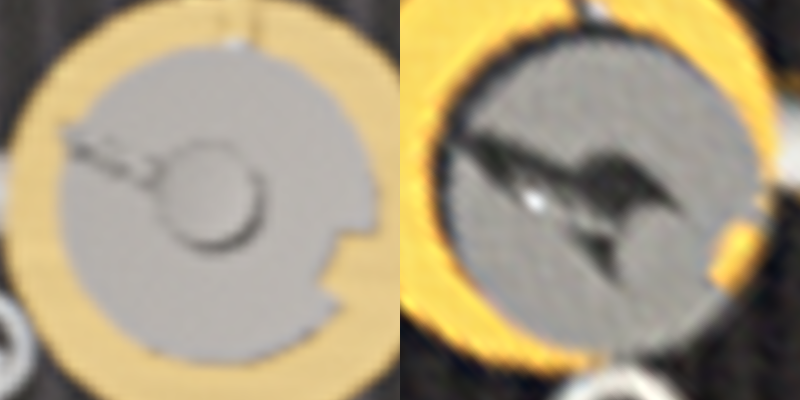

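```bash
cat >> h.py <<'E'
C=np.array([.5702,.1255])
def rv(psi): p=np.radians(psi)/2;return np.pi*np.array([np.cos(p),np.sin(p),0])
def u(a): a=np.radians(a);return np.array([np.cos(a),np.sin(a)])
def push(phi,d,z,r=.034): return np.append(C+r*u(phi)-d*u(phi+90),z)
def st(tag=""):
    s=get_state();print(tag,"t%.1f"%s["clock"],np.round(s["position"],4),"F",np.round(s["contact_force"],1),"gap%.2f"%s["finger_gap"],flush=True)
E
cat > sweep.py <<'E'
from h import *
f0=64.5
grab()
for p,r in [(push(f0,.025,.15),rv(f0)),(push(175,.025,.074),rv(175))]: print(ik(p,r))
movep(push(f0,.025,.15),rv(f0));st("above")
print(move_l(push(f0,.025,.074),.12,until_force=6));st("down")
if abs(get_state()["position"][2]-.074)>.003: raise SystemExit
for phi in list(np.arange(f0,171,9))+[171]:
    if move_l(push(phi,.015,.074),.05,rv(phi),until_force=20): st("STOP %.0f"%phi);break
    st("%.0f"%phi)
move_l(push(phi,.028,.074),.1);move_l(push(phi,.028,.16),.2)
movep([.40,.22,.25],rv(90));st("away")
c=(.570,.130);o=[]
for n in("top","scene"):
    f=grab_frame(n);o.append(cv2.resize(rect(f,c,.067,.055,7200)[:,:,::-1],(400,400)))
    for k,z in(("notch",.067),("fin_mid",.089),("pin_top",.056)):
        for r in tip_of(n,k)[:1]: print(n,k,round(r["score"],2),onz(f,r["centre"],z)[:2])
cv2.imwrite("pics/r2.png",np.hstack(o))
E
python3 sweep.py
```

```text
[ 0.11688212  0.52271788 -0.10283668  0.94524177  0.          0.56194108]
[ 0.14562758  0.49654595 -0.37285601  0.70139436  0.         -1.33790228]
above t4.2 [0.6071 0.1466 0.1503] F [ 0.2  0.5 -0.6] gap-0.00
False
down t4.9 [0.6078 0.1457 0.0746] F [ 0.7  0.4 -0.2] gap-0.00
64 t5.3 [0.5982 0.15   0.0746] F [ 0.1 -0.6  1. ] gap0.00
74 t5.6 [0.5944 0.1539 0.0743] F [0.4 0.3 0.6] gap-0.00
82 t5.9 [0.5898 0.1573 0.0741] F [-0.   0.2  0.1] gap-0.00
92 t6.2 [0.5844 0.1598 0.074 ] F [1.1 0.6 0.1] gap-0.00
100 t6.5 [0.5787 0.1615 0.074 ] F [ 0.3 -0.3 -0.4] gap0.00
110 t6.8 [0.5729 0.1623 0.0739] F [ 0.4 -0.3  0.1] gap0.00
118 t7.1 [0.5671 0.1623 0.0739] F [-0.2 -0.2  0.7] gap-0.00
128 t7.4 [0.5614 0.1614 0.074 ] F [-0.1 -0.  -0. ] gap0.00
136 t7.8 [0.5559 0.1596 0.074 ] F [0.6 0.5 0.8] gap-0.00
146 t8.1 [0.5508 0.157  0.074 ] F [-0.1  0.4 -0.2] gap-0.00
154 t8.4 [0.5461 0.1536 0.074 ] F [ 0.2 -0.   0.4] gap0.00
164 t8.7 [0.542  0.1494 0.074 ] F [ 0.1  0.5 -1. ] gap0.00
171 t9.0 [0.539  0.1456 0.074 ] F [0.3 0.2 0.1] gap-0.00
away t11.2 [0.3999 0.2198 0.2492] F [ 0.2 -0.1 -0.5] gap-0.00
top notch 0.88 [0.61576253 0.12094142]
top fin_mid 0.7 [0.53917598 0.12386402]
scene notch 0.67 [0.61114949 0.12328364]
scene fin_mid 0.81 [0.53294304 0.13128581]
```

View pics/r2.png

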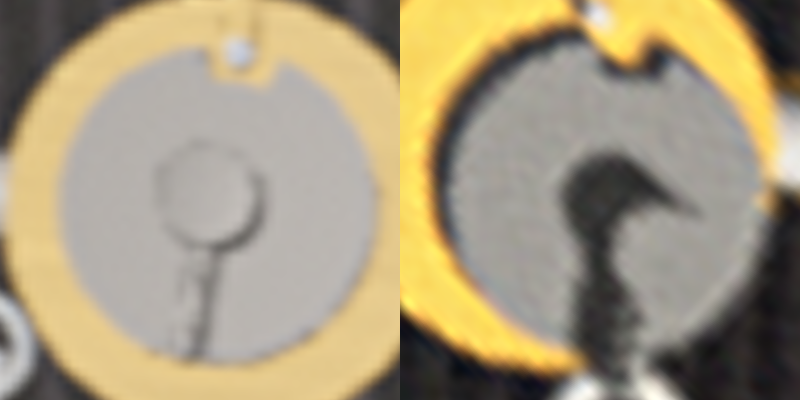

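```bash
cat > p.py <<'E'
from h import *
f1=174
movep(push(f1-6,.028,.12),rv(f1-6))
move_l(push(f1-6,.028,.074),.12)
move_l(push(f1-6,.017,.074),.06);move_l(push(f1,.015,.074),.03,rv(f1));st("pushed")
move_l(push(f1,.028,.074),.1);move_l(push(f1,.028,.12),.2)
move_l(np.append(C,.115),.15,rv(90));st("over boss")
print(move_l(np.append(C,.076),.02,until_force=28));st("pressed")
move_l(np.append(C,.13),.1)
movep([.40,.22,.25],rv(90));st("away")
c=(.570,.130);o=[]
for n in("top","scene"):
    f=grab_frame(n);o.append(cv2.resize(rect(f,c,.057,.055,7200)[:,:,::-1],(400,400)))
    for k in("boss_top","notch","pin_top"):
        for r in tip_of(n,k)[:1]: print(n,k,round(r["score"],2),r["centre"],onz(f,r["centre"],.081)[:2])
cv2.imwrite("pics/r3.png",np.hstack(o))
E
python3 p.py
```

```text
pushed t14.2 [0.5381 0.1439 0.0742] F [ 0.1 -0.4  0.7] gap0.00
over boss t16.5 [0.5699 0.1255 0.1146] F [ 0.1  0.4 -0.4] gap-0.00
True
pressed t18.2 [0.5703 0.1255 0.081 ] F [-1.4  0.3  7.6] gap-0.00
away t19.7 [0.4007 0.2198 0.2494] F [-0.1 -0.6 -0.3] gap0.00
top boss_top 0.63 [220.3, 185.1] [0.56495646 0.12783684]
top notch 0.79 [223.3, 166.7] [0.60682987 0.12008458]
scene boss_top 0.77 [272.6, 204.9] [0.56119636 0.12084573]
scene notch 0.69 [261.6, 220.8] [0.6251035 0.1438067]
scene pin_top 0.35 [313.7, 224.5] [0.52909737 0.24848363]
```

View pics/r3.png

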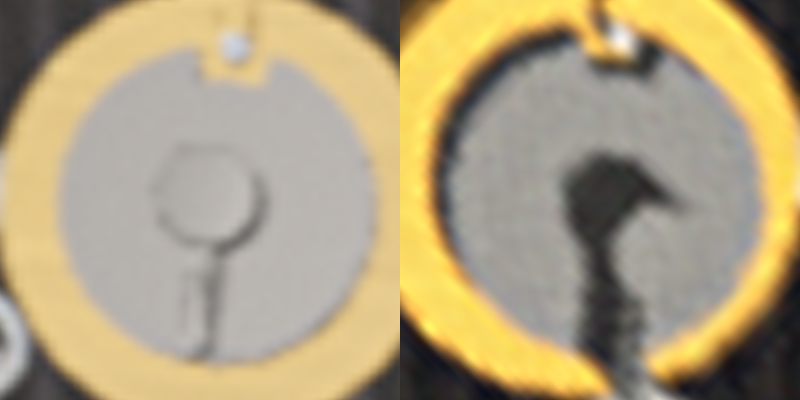

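Run:
```python
from h import *
movep(np.append(C,.13),rv(90));move_l(np.append(C,.09),.1)
print(move_l(np.append(C,.076),.008,until_force=4));st("touch")
print(move_l(np.append(C,.074),.008,until_force=32));st("press")
move_l(np.append(C,.13),.1);movep([.40,.22,.25],rv(90));st("away")
f=grab_frame("top");save(f,"end_top.png");g=grab_frame("scene");save(g,"end_scene.png")
a=cv2.imread("pics/end_top.png")[90:290,60:400];b=cv2.imread("pics/end_scene.png")[120:320,150:380]
cv2.imwrite("pics/full4.png",cv2.resize(np.hstack([a,b]),None,fx=1.17,fy=1.17))
```

```text
True
touch t22.7 [0.5701 0.1255 0.081 ] F [-1.7  0.1  3.8] gap0.00
True
press t23.2 [0.5703 0.1255 0.081 ] F [-2.6 -0.4  6.5] gap0.00
away t24.8 [0.4006 0.2198 0.2494] F [1.2 0.2 0.5] gap-0.00
```

View pics/full4.png

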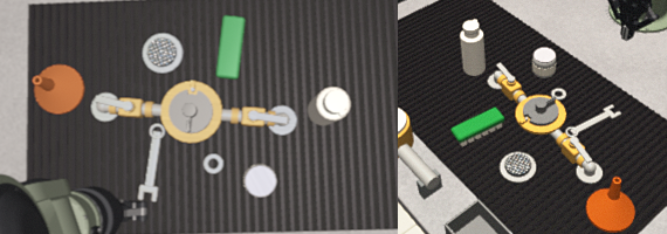

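```bash
python3 -c "
from h import *
sign_off()"
```

```text
the job is handed in; nothing more can be done
```

The knob is turned, pressed fully home over the pin, and the job is handed in at about 25 s on the clock, well inside the 58 s limit.

- **Turning:** With the fingers shut, I pushed only the +y flank of the fin, turning the knob about 110° counterclockwise. I then checked the notch against the pin in both cameras and pushed the same flank about 3° further.
- **Pressing:** I pressed on the boss until the force limit stopped the move. The tool was then at z = 0.081, which is where the boss top should be when fully home. A second press first touched at 0.081 and did not move any lower against a 32 N stop limit.
- **Last pictures:** The top view shows the pin inside the notch with clear space on both sides. The levers and loose items look to be where they were at the start. The arm is up and clear, touching nothing.

**Checks that missed or disagreed:**
- The pin detector was no use: nothing in the first two searches, and after pressing only a low-score hit in the wrong place. I read the pin's position from the pictures instead.
- The two cameras disagreed by about 2° on the last turn needed, which is within the notch's play.
- The force read after each press was only 6–8 N. The sign that the knob is home is therefore the stop at 0.081, not a sustained force.

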